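# Show a driver module to the bench inspection camera

### The job

Set the dimmer of the inspection camera's ring light to the long mark on its scale. Then, gripping it by its two side edges and keeping off its components, draw the tall driver module out of the board rack and turn its component face squarely to the camera, in the middle of the view and about 18 cm in front of the lens. Finish while holding it still there in mid-air; the two low modules stay where they are in the rack.

Things in the scene. Friction and masses are not known exactly. Their poses are not given: they have to be found in the camera images.
- dimmer (a joint): Ring-light dimmer slider, in m: 0 at the right end of its track as seen from the robot, 0.090 at the left end (+y of the stand). The long mark is at 0.060 (within 6 mm is on the mark). Moves stiffly (about 1.5 N) and stays where it is left.
- dimmer_top (a point): Centre of the top of the grey dimmer cap: 12 mm along the track, 22 mm across, 22 mm high above its black housing (45 by 150 mm, on the front of the stand's base). Axes as the stand's: y along the track to larger values, z up. Nothing stands beside the cap.
- dimmer_mark (a point): Where the centre of the cap's top comes to lie when the slider stands on the long mark: the mark is a white line on both sides of the track, longer and wider than the other graduation lines. Fixed to the stand, axes as the stand's.
- stand: Inspection stand, fixed to the bench: grey base plate 290 by 220 by 18 mm, from 120 mm in front of (-x) to 170 mm behind its origin, which lies on the bench on the stand's middle line; at the back, at x = 145 mm, a 20 mm column 353 mm high carries the camera. x points away from the robot along the base, z up.
- camera: Inspection camera, fixed on the stand, 84 mm ring light round the lens. Origin: centre of the lens front, 276 mm above the bench, 78 mm behind the stand's origin; its x axis is the viewing direction out of the lens, sloping 40 degrees down towards the robot's side; y is level. Ring light's front 6 mm behind the origin.
- rack: Black slotted rack, fixed, 216 by 92 mm, origin under its centre on the bench. Four slots along its x at -75, -25, 25, 75 mm (the one at 25 empty), floor 8 mm above the bench; ribs and side walls up to 45 mm; slots 15 mm wide for modules 12 mm thick; side walls' outer faces at y = +-32.5 mm. Modules come out straight up.
- driver: Tall module, upright in one slot: board on an aluminium heat sink, 54 mm wide (y), 100 high (z), 0.13 to 0.25 kg. Origin: middle of its underside. Component face looks along its +x, in the rack to the robot's right (within 25 degrees); fins behind (|y| under 17 mm) to x = -15 mm. Grip it by its flat side edges (y = +-27 mm, x -6 to 6 mm) in the upper half, free above the rack.
- driver_face (a point): Centre of the component face of the tall module's board (6 mm in front of its middle plane, 50 mm above its underside). Axes as the module's: x straight out of the component face. The end is judged with this point.
- driver_parts: Components on the face of the tall module: two black round capacitors, chips and a terminal block, all within 19 mm of its middle line (y) and standing out to x = 19 mm. Same origin and axes as the module. The fingers keep off them.
- low_a: Low module, 54 mm wide, 70 mm high, with a square metal block; stands in another slot of the rack and stays there. Origin at the middle of its underside.
- low_b: Low module, 54 mm wide, 70 mm high, with one large round capacitor; stands in another slot of the rack and stays there. Origin at the middle of its underside.
There are look-alikes about, which are no part of the job. What is shaped like the driver but yellow is not meant.

How it is judged:
By the outcome, as a careful person would: the job done as asked, in the order asked, and still so for the second after the job is handed in, while the arm keeps its last pose, push and grip.
It also fails if it takes over 51 s, if anything falls off the work surface, if the arm or the gripper's body presses on something with over 40 N, if the wrist force passes 120 N, or if a joint passes its speed limit or range.

### The arm

A 6-joint arm with a two-finger parallel gripper is mounted at the origin on the work surface. World frame = base frame: x ahead of the robot, y to its left, z up, the work surface at z = 0. Lengths are in m, angles in degrees, forces in N, time in s.
With the tool pointing down it reaches from about 0.25 to 0.725 m from the base axis. Payload 9.7 kg.
Tool frame: the origin (TCP) lies at the very end of the fingers, on their centre line; the grasp point (between the pads) lies 19 mm behind it; z points along the fingers, y is the direction in which the jaws open and shut (so a half turn about z gives the same grasp; the last joint's range is limited). The gripper opens to 85 mm and grips with 20 to 120 N. Pads are 22 mm wide; open, the fingers measure 114 mm over their backs; the gripper's body (76 mm by 85 mm) begins 54 mm behind the grasp point. The pads swing forward as they close: fully open they stand 13 mm farther back than shut.
Start: joints at [72.365, 4.979, 10.078, 95.1, 0, 90], TCP at [0.167, 0.524, 0.21] pointing down, gripper open.
Joint ranges: [-179.16, 179.16], [-48.56, 103.87], [-65.8, 70.77], [-126.05, 130.52], [-82.76, 87.17], [-180, 180]. Speed limits (degrees/s): [127.2, 127.2, 147.25, 180, 180, 180].

### API

Orientations are given as [roll, pitch, yaw] about the fixed x, y, z axes, in that order (R = Rz(yaw) Ry(pitch) Rx(roll)).
In Python, from workcell import bot gives the robot as it stands.
- The arm moves only by the shell command python3 -m pendant 'ROWS' [FORCE]. ROWS is JSON, a list that holds one entry, the list of rows, each a list of 7 numbers: the shift along the tool's x, y, z in cm, then the turn, a rotation vector about the tool's x, y, z in rad, then the opening in per cent of the stroke, from 0 (shut) to 100 (fully open). In form: [[[dx, dy, dz, ax, ay, az, gripper], ...]]. A call has 1 to 5 rows; each row shifts and turns the pose as measured when the row begins, along the tool's axes as they then stand; what a row does not reach is not made up. A row lasts 1/12 s, in which the tool goes at most 41.7 mm and 7.16 degrees, less where a joint would pass 70% of its speed; a pose out of reach is approached as far as the arm can. A call with a gripper value outside its range is refused whole. The fingers move at their own pace and stop on an object; FORCE is the grip in N (left out, the last holds). Time passes only in rows, so rows that do not move let the fingers close. It gives the time, the measured TCP pose, the force and the opening at its end, in the units of the state.
- bot.get_obs(): the state, without advancing time (a new reading comes with each control period).
- bot.camera(name): name is "scene" or "side" or "wrist"; returns the picture (384x512x3 uint8, red, green, blue); there is no depth.
- bot.get_calibration(name): a dict with "intrinsics" (3x3 intrinsics, pixels), "pose" (4x4, takes a point from camera to world coordinates); the wrist camera has in their place "T_tool_cam" (4x4, takes a point from camera to tool coordinates, whose origin is the TCP and whose axes are the flange's). Camera axes: x right, y down, z forward; pixel columns grow to the right and rows downward; lengths in m; the calibration is good to about 2 mm. A picture is of the moment at which its call begins: read the wrist's pose just before it. get_calibration takes no time and is no camera call.
- bot.job_done(): hands the job in, once; it reports no verdict.
Trained networks look in the newest picture that a camera, given by its name, has taken for a name from the list of things; names that differ only in an ending like _2 or _b are one class to them, and where a whole thing is asked for, a point or a joint stands for the part that bears it (a point fixed in the world has none). Each returns a list of dicts, best first, with "confidence" (0 to 1); they miss things now and then, are a little off and sometimes report something else, mostly with a low value. They report only what shows in the picture. A call takes as long as a camera call. They do not tell look-alikes from the thing itself.
- bot.masks_of(camera, thing): "pixels" (384x512 bool, what is visible of it) and "extent" ([left, top, right, bottom] in pixels, round what is visible of it).
- bot.mark_of(camera, thing): "uv" ([column, row] in pixels: a listed point, or the origin of a listed thing).
The state is a dict: "time": time; "q": joint angles; "qd": joint speeds; "joint_efforts": joint torques, N m; "ee_pos": TCP position; "tcp_rot": TCP orientation; "wrist_force": force on the tool from outside, world axes, zero at the start; "torque": the same for the moment, N m; "opening": finger opening in m.
Only numpy, scipy, OpenCV 4.12 (cv2) and the standard library are available. Lean on these libraries where they do the work, as an engineer would, in place of code of your own. Each camera call takes 0.05 s, during which the arm holds its last target. There are 200 camera calls.

## Working session

There is one attempt and no reset: what is moved stays moved. The work goes in short steps, Python scripts to look and compute and a shell command to move; the robot and the scene stay as the last step left them, time stands still between calls to the robot, and variables do not carry over. Pictures are saved under pics/ and viewed, about 8 in all and at most 12, crops included, and the job is handed in when it is done.

```bash
ls; mkdir -p pics; cat > h.py <<'E'
from workcell import bot
import numpy as np, cv2
from scipy.spatial.transform import Rotation as R
def tcp():
    o=bot.get_obs(); T=np.eye(4)
    T[:3,:3]=R.from_euler('xyz',o['tcp_rot'],degrees=True).as_matrix(); T[:3,3]=o['ee_pos']; return T
def cal(n,T=None):
    c=bot.get_calibration(n); K=np.array(c['intrinsics'])
    P=np.array(c['pose']) if 'pose' in c else (tcp() if T is None else T)@np.array(c['T_tool_cam'])
    return K,P
def proj(n,X,T=None):
    K,P=cal(n,T); p=np.linalg.inv(P)@np.append(X,1); q=K@p[:3]; return q[:2]/q[2]
def ray(n,uv,T=None):
    K,P=cal(n,T); d=P[:3,:3]@np.linalg.inv(K)@[uv[0],uv[1],1]; return P[:3,3],d/np.linalg.norm(d)
def tri(obs):
    A=np.zeros((3,3));b=np.zeros(3)
    for o,d in obs:
        M=np.eye(3)-np.outer(d,d);A+=M;b+=M@o
    X=np.linalg.solve(A,b); return X,[float(np.linalg.norm((np.eye(3)-np.outer(d,d))@(X-o))) for o,d in obs]
def atz(r,z): o,d=r; return o+d*(z-o[2])/d[2]
E
python3 - <<'E'
from h import *
np.set_printoptions(precision=3,suppress=True)
print(bot.get_obs())
for n in ('scene','side','wrist'):
    im=bot.camera(n); cv2.imwrite(f'pics/{n}0.png',im[:,:,::-1])
    print(n,cal(n)[1].tolist() , cal(n)[0][0])
    for t in ('dimmer_top','dimmer_mark','stand','camera','rack','driver','driver_face','low_a'):
        for m in bot.mark_of(n,t)[:3]: print(t,np.round(m['uv'],1),round(m['confidence'],2))
print(bot.get_obs()['time'])
a=[cv2.imread(f'pics/{n}0.png') for n in ('scene','side')]
cv2.imwrite('pics/a.png',cv2.resize(np.vstack(a),(450,675))[:,:]) 
E
```

```text
pics
{'time': 0.0, 'q': array([72.363,  5.012, 10.034, 95.1  ,  0.   , 90.001]), 'qd': array([ 0.125, -0.028, -0.13 ,  0.096, -0.075, -0.012]), 'joint_efforts': array([  0.   , -52.039,  46.481,   0.016,   0.   ,  -0.   ]), 'ee_pos': array([0.167, 0.524, 0.209]), 'tcp_rot': array([-179.922,   -0.   ,  162.362]), 'wrist_force': array([ 0.136,  0.611, -0.716]), 'torque': array([-0.036,  0.031,  0.004]), 'opening': 0.08562729433136694}
scene [[-0.2345082726711088, 0.5914298559304922, -0.7715028163026043, 1.5310685281026273], [0.972114121459782, 0.14261658632149035, -0.18615757885318754, 0.2872924261514445], [-7.005204301663691e-05, -0.7936442747352507, -0.6083820841154589, 0.9160892698383163], [0.0, 0.0, 0.0, 1.0]] [477.159   0.    250.64 ]
dimmer_top [139.9 205. ] 0.46
dimmer_mark [286.6 224.7] 0.7
dimmer_mark [161.1 212.3] 0.56
stand [146.  245.8] 0.77
camera [116.  182.8] 0.78
camera [141.1 206.8] 0.37
rack [314.1 232.4] 0.91
rack [321.7 234.2] 0.66
driver [319.9 231.4] 0.84
driver_face [320.4 218.6] 0.83
driver_face [379.8 208.6] 0.65
low_a [286.8 223.5] 0.73
low_a [339.5 236.1] 0.5
[... 305 characters left out ...]
252.937]
dimmer_top [259.5 151.7] 0.59
dimmer_mark [255.8 160.8] 0.74
stand [236.8 176.3] 0.81
camera [199.1  90.8] 0.97
camera [265.7 323.1] 0.56
camera [256.2 159.3] 0.28
rack [274.2 285.9] 0.59
driver [320.8 369.1] 0.92
driver [274.3 303.1] 0.9
driver_face [317.7 359.3] 0.94
driver_face [274.9 284.6] 0.56
low_a [266.2 322.2] 0.86
low_a [281.7 268.4] 0.8
wrist [[0.3034924830749232, 0.9130708840144205, 0.2723855236280759, 0.09769886963508345], [0.9528338320779275, -0.2908171226137169, -0.08679337326299531, 0.5452994700721855], [-3.412782868910153e-05, 0.2858792786471276, -0.9582656400369827, 0.37322924096358984], [0.0, 0.0, 0.0, 1.0]] [275.906   0.    254.532]
driver [222.4 325.9] 0.59
1.35
```

View pics/scene0.png

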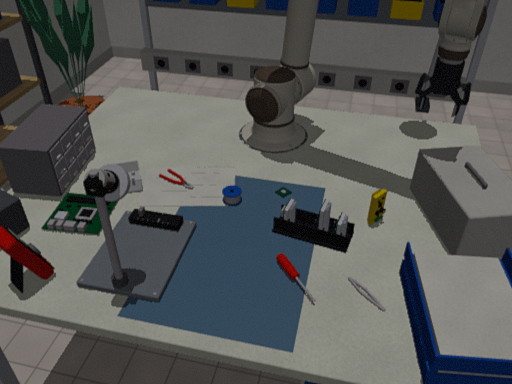

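View pics/side0.png

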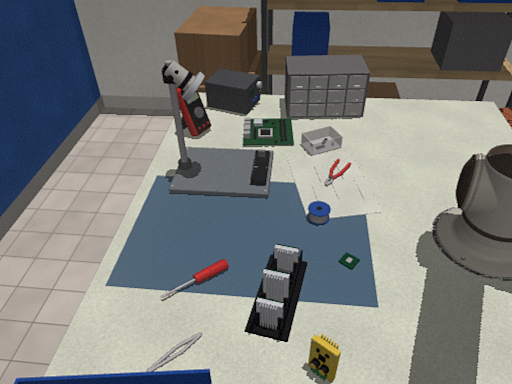

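Scene and side views show the stand at far −y: base corners at about (126,211), (196,217), (158,298) and (82,284) in scene. The rack is at about (314,230) in scene, with the tall module in the middle at about (325,215). The yellow look-alike at (377,205) stands outside the rack.

```bash
python3 - <<'E'
from h import *
np.set_printoptions(precision=3,suppress=True)
def t2(name,s,d): 
    X,r=tri([ray('scene',s),ray('side',d)]); print(name,X,np.round(r,3))
t2('stand',(146,245.8),(236.8,176.3)); t2('camera',(116,182.8),(199.1,90.8)); t2('dtop',(139.9,205),(259.5,151.7)); t2('dmark',(161.1,212.3),(255.8,160.8))
t2('rack',(314.1,232.4),(274.2,285.9)); t2('driver',(319.9,231.4),(274.3,303.1)); t2('face',(320.4,218.6),(274.9,284.6)); 
t2('lowL',(286.8,223.5),(281.7,268.4)); t2('lowR',(339.5,236.1),(266.2,322.2))
for p in [(126,211),(196,217),(158,298),(82,284)]: print('base',atz(ray('scene',p),.018))
for n in('scene','side'):
    for t in ('rack','stand','driver','dimmer'):
        for m in bot.masks_of(n,t)[:2]:
            print(n,t,round(m['confidence'],2),m['extent'])
            if t in('rack','stand'): 
                c,_=cv2.findContours(m['pixels'].astype(np.uint8),0,2); c=max(c,key=cv2.contourArea)
                print(cv2.approxPolyDP(c,3,True)[:,0].tolist())
a=cv2.imread('pics/scene0.png')[150:310,70:370]; b=cv2.imread('pics/side0.png')[140:340,160:320]
cv2.imwrite('pics/crop1.png',cv2.resize(cv2.imread('pics/scene0.png')[160:310,75:365],(800,414),interpolation=cv2.INTER_CUBIC))
cv2.imwrite('pics/crop2.png',cv2.resize(b,(480,600),interpolation=cv2.INTER_CUBIC))
E
```

```text
stand [ 0.664 -0.22  -0.009] [0.003 0.003]
camera [ 0.752 -0.215  0.274] [0.001 0.001]
dtop [ 0.594 -0.254  0.069] [0.008 0.008]
dmark [ 0.602 -0.192  0.07 ] [0. 0.]
rack [0.522 0.221 0.022] [0.009 0.009]
driver [0.514 0.245 0.011] [0.003 0.003]
face [0.515 0.239 0.063] [0.001 0.001]
lowL [0.503 0.148 0.012] [0.003 0.003]
lowR [0.527 0.299 0.018] [0.002 0.002]
base [ 0.563 -0.324  0.018]
base [ 0.541 -0.115  0.018]
base [ 0.848 -0.107  0.018]
base [ 0.85  -0.307  0.018]
scene rack 0.83 [276.3, 209.7, 353.2, 255.2]
[[274, 219], [275, 233], [341, 252], [346, 251], [353, 225], [348, 223], [346, 234], [337, 235], [333, 218], [326, 231], [320, 230], [313, 223], [317, 215], [299, 209], [293, 223], [281, 217]]
scene stand 0.66 [80.9, 164.8, 195.6, 301.1]
[[88, 171], [83, 186], [86, 194], [95, 198], [105, 241], [77, 284], [158, 301], [195, 223], [140, 207], [126, 211], [112, 229], [105, 201], [121, 198], [129, 188], [129, 177], [112, 164]]
scene driver 0.76 [313.5, 196.4, 326.4, 227.1]
scene driver 0.64 [365.2, 189.6, 390.1, 227.8]
scene dimmer 0.62 [139.6, 206.6, 148.2, 216.8]
scene dimmer 0.6 [80.8, 164.9, 195.4, 300.1]
side rack 0.56 [243.9, 254.9, 305.9, 343.1]
[[300, 255], [289, 273], [288, 296], [283, 300], [283, 316], [278, 318], [277, 325], [261, 325], [254, 303], [245, 331], [287, 339], [305, 266]]
side rack 0.2 [163.3, 62.4, 271.9, 197.7]
[[166, 60], [162, 79], [169, 87], [180, 152], [169, 192], [265, 197], [272, 150], [184, 146], [175, 86], [184, 91], [182, 96], [187, 99], [203, 74], [192, 75], [174, 61]]
side stand 0.78 [161.6, 62.3, 273.3, 199.8]
[[166, 60], [161, 69], [162, 81], [169, 89], [180, 154], [169, 191], [266, 197], [271, 150], [184, 144], [176, 88], [183, 91], [186, 100], [203, 75], [193, 75], [173, 60]]
side driver 0.67 [262.6, 269.5, 287.2, 298.4]
side driver 0.6 [256.1, 147.8, 264.9, 153.4]
side dimmer 0.47 [163.8, 60.2, 276.9, 197.7]
side dimmer 0.46 [260.8, 268.9, 288.6, 298.7]
```

View pics/crop1.png

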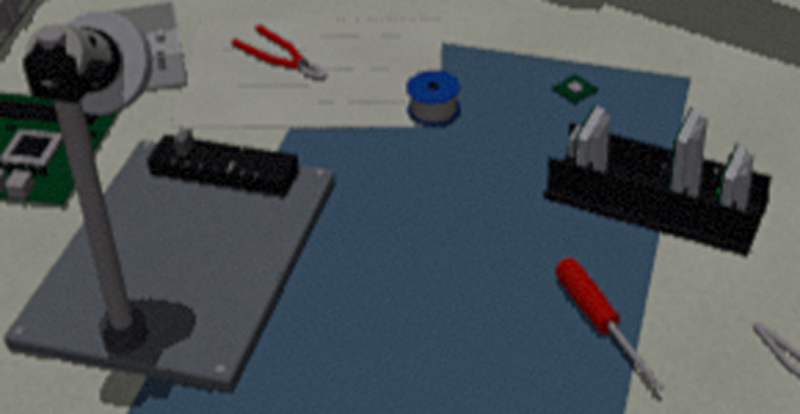

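```bash
cat >> h.py <<'E'
from scipy.optimize import least_squares
def pose(p,Rm): T=np.eye(4);T[:3,:3]=Rm;T[:3,3]=p;return T
def plan(Tt,n=None,T0=None):
    "interpolated per-row tool-frame moves (cm, rad) to target pose"
    T0=tcp() if T0 is None else T0
    D=Tt[:3,3]-T0[:3,3]; rv=R.from_matrix(T0[:3,:3].T@Tt[:3,:3]).as_rotvec()
    print('total tool-frame cm',np.round(T0[:3,:3].T@D*100,2),'rv',np.round(rv,3),'|d|',round(np.linalg.norm(D),3),'deg',round(np.degrees(np.linalg.norm(rv)),1))
    if n:
        for k in range(n):
            Rk=T0[:3,:3]@R.from_rotvec(rv*k/n).as_matrix(); print(np.round(Rk.T@D*100/n,1).tolist(),np.round(rv/n,3).tolist())
def down(yaw): return R.from_euler('xyz',[180,0,yaw],degrees=True).as_matrix()
E
python3 - <<'E'
from h import *
np.set_printoptions(precision=3,suppress=True)
obs=[('scene',(127.6,211.8),(-.12,.11,.018)),('scene',(196.4,222.),(-.12,-.11,.018)),('scene',(160.2,297),(.17,-.11,.018)),('scene',(77.9,281.5),(.17,.11,.018)),
('scene',(116,182.8),(.078,0,.276)),('side',(199.1,90.8),(.078,0,.276)),('side',(271.5,149.5),(-.12,.11,.018)),('side',(184,147),(.17,.11,.018))]
# in scene image left=-y : fix labels
def f(p,flip):
    Rm=R.from_euler('z',p[2]).as_matrix();r=[]
    for n,uv,X in obs:
        X=np.array(X); 
        if n=='scene' and flip: X=X*[1,-1,1]
        if n=='side': X=X*[1,-1 if X[2]<.1 else 1,1]
        r+=list(proj(n,Rm@X+[p[0],p[1],0])-uv)
    return np.array(r)
s=least_squares(f,[.67,-.22,0],args=(True,),loss='soft_l1'); print(s.x,np.degrees(s.x[2]),f(s.x,True).reshape(-1,2).round(1).tolist())
Rm=R.from_euler('z',s.x[2]).as_matrix()
for n in [(140.,205.),(143,212)]: print('cap ray',atz(ray('scene',n),.07), Rm.T@(atz(ray('scene',n),.07)-[s.x[0],s.x[1],0]))
print('mark stand',Rm.T@(np.array([.602,-.192,.07])-[s.x[0],s.x[1],0]))
T=tcp(); plan(pose([.59,-.23,.2],down(180+np.degrees(s.x[2]))),21)
E
```

```text
[ 0.677 -0.214  0.019] 1.0893200121355677 [[-1.8, -1.7], [0.7, -1.4], [0.3, 0.6], [-0.9, 1.2], [0.3, 0.4], [-1.2, -0.5], [2.2, 0.8], [1.2, 0.2]]
cap ray [ 0.585 -0.262  0.07 ] [-0.093 -0.046  0.07 ]
cap ray [ 0.612 -0.241  0.07 ] [-0.066 -0.026  0.07 ]
mark stand [-0.075  0.024  0.07 ]
total tool-frame cm [-63.2  -59.04   1.02] rv [ 0.    -0.    -0.327] |d| 0.865 deg 18.7
[-3.0, -2.8, 0.0] [0.0, -0.0, -0.016]
[-3.0, -2.9, 0.0] [0.0, -0.0, -0.016]
[-2.9, -2.9, 0.0] [0.0, -0.0, -0.016]
[-2.9, -2.9, 0.0] [0.0, -0.0, -0.016]
[-2.8, -3.0, 0.0] [0.0, -0.0, -0.016]
[-2.8, -3.0, 0.0] [0.0, -0.0, -0.016]
[-2.7, -3.1, 0.0] [0.0, -0.0, -0.016]
[-2.7, -3.1, 0.0] [0.0, -0.0, -0.016]
[-2.6, -3.2, 0.0] [0.0, -0.0, -0.016]
[-2.6, -3.2, 0.0] [0.0, -0.0, -0.016]
[-2.5, -3.2, 0.0] [0.0, -0.0, -0.016]
[-2.5, -3.3, 0.0] [0.0, -0.0, -0.016]
[-2.4, -3.3, 0.0] [0.0, -0.0, -0.016]
[-2.4, -3.4, 0.0] [0.0, -0.0, -0.016]
[-2.3, -3.4, 0.0] [0.0, -0.0, -0.016]
[-2.3, -3.4, 0.0] [0.0, -0.0, -0.016]
[-2.2, -3.5, 0.0] [0.0, -0.0, -0.016]
[-2.2, -3.5, 0.0] [0.0, -0.0, -0.016]
[-2.1, -3.5, 0.0] [0.0, -0.0, -0.016]
[-2.1, -3.6, 0.0] [0.0, -0.0, -0.016]
[-2.0, -3.6, 0.0] [0.0, -0.0, -0.016]
```

```bash

python3 -m pendant '[[[-3,-2.8,0,0,0,-0.016,100],[-3,-2.9,0,0,0,-0.016,100],[-2.9,-2.9,0,0,0,-0.016,100],[-2.9,-2.9,0,0,0,-0.016,100],[-2.8,-3,0,0,0,-0.016,100]]]'
python3 -m pendant '[[[-2.8,-3,0,0,0,-0.016,100],[-2.7,-3.1,0,0,0,-0.016,100],[-2.7,-3.1,0,0,0,-0.016,100],[-2.6,-3.2,0,0,0,-0.016,100],[-2.6,-3.2,0,0,0,-0.016,100]]]'
python3 -m pendant '[[[-2.5,-3.2,0,0,0,-0.016,100],[-2.5,-3.3,0,0,0,-0.016,100],[-2.4,-3.3,0,0,0,-0.016,100],[-2.4,-3.4,0,0,0,-0.016,100],[-2.3,-3.4,0,0,0,-0.016,100]]]'
python3 -m pendant '[[[-2.3,-3.4,0,0,0,-0.016,100],[-2.2,-3.5,0,0,0,-0.016,100],[-2.2,-3.5,0,0,0,-0.016,100],[-2.1,-3.5,0,0,0,-0.016,100],[-2.1,-3.6,0,0,0,-0.016,100]]]'
python3 - <<'E'
from h import *
print(bot.get_obs()['q'].round(1))
E
```

```text
time: 2.17
ee_pos: [0.267, 0.3449, 0.2065]
tcp_rot: [-179.8, -0.1, 167.7]
wrist_force: [1.5, -0.0, 0.3]
opening: 0.0855
time: 2.58
ee_pos: [0.3701, 0.1636, 0.2077]
tcp_rot: [-180.0, 0.1, 172.7]
wrist_force: [1.0, 1.2, 1.0]
opening: 0.0854
time: 3.0
ee_pos: [0.4742, -0.0173, 0.2097]
tcp_rot: [180.0, 0.4, 177.5]
wrist_force: [0.7, 1.0, 0.1]
opening: 0.0858
time: 3.42
ee_pos: [0.5797, -0.1968, 0.211]
tcp_rot: [-180.0, 0.5, -177.8]
wrist_force: [0.7, 0.9, 1.1]
opening: 0.0852
[-18.8  13.3  19.5  95.8   0.2 -21. ]
```

```bash
python3 - <<'E'
from h import *
np.set_printoptions(precision=3,suppress=True)
T=tcp(); im=bot.camera('wrist'); cv2.imwrite('pics/w1.png',im[:,:,::-1]); np.save('Tw1.npy',T); print(T)
for t in ('dimmer_top','dimmer_mark'):
    for m in bot.mark_of('wrist',t)[:3]: print(t,np.round(m['uv'],1),round(m['confidence'],2),[atz(ray('wrist',m['uv'],T),z) for z in (.06,.07,.075)])
cv2.imwrite('pics/w1b.png',cv2.resize(im[:,:,::-1],(800,600)))
E
```

```text
[[-0.999 -0.038  0.009  0.58 ]
 [-0.038  0.999  0.    -0.197]
 [-0.009 -0.    -1.     0.211]
 [ 0.     0.     0.     1.   ]]
dimmer_top [201.5 181. ] 0.81 [array([ 0.594, -0.26 ,  0.06 ]), array([ 0.591, -0.258,  0.07 ]), array([ 0.59 , -0.257,  0.075])]
dimmer_mark [245.8 179.3] 0.88 [array([ 0.59 , -0.208,  0.06 ]), array([ 0.587, -0.207,  0.07 ]), array([ 0.586, -0.207,  0.075])]
```

View pics/w1b.png

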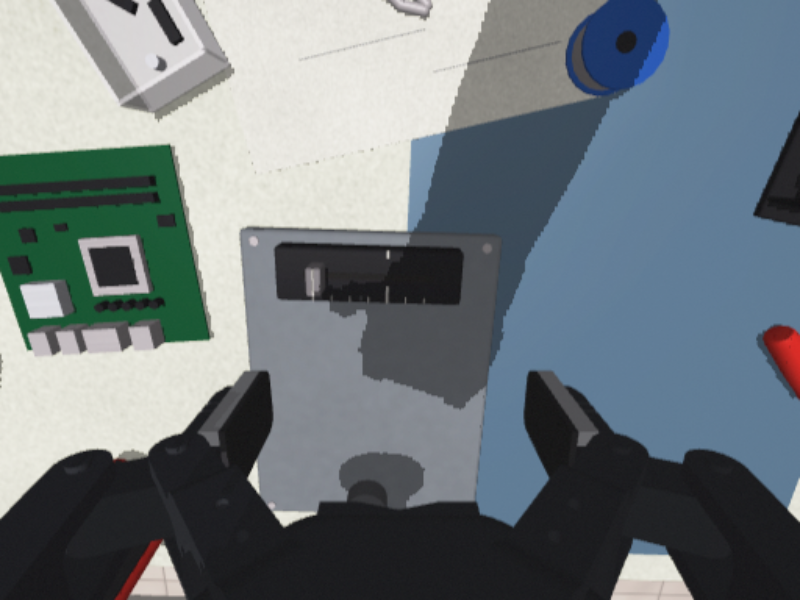

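The wrist view shows the cap at (202,180), the long mark at column 248 (rows 163 and 189), and the housing spanning columns 176–296. That puts the slider at about 7 mm, so it needs about +52 mm.

```bash
python3 - <<'E'
from h import *
np.set_printoptions(precision=3,suppress=True)
T=np.load('Tw1.npy')
for p in [(242,229),(500,237),(275,245),(462,250),(277,303),(461,304)]:
    uv=np.array(p)/1.5625; print(p,[atz(ray('wrist',uv,T),z) for z in (.018,.046)])
t=atz(ray('wrist',(201.5,181),T),.068);print(t)
for z,l in((.046,'mark near'),):
    for p in((388,255),(388,294)): print(l,atz(ray('wrist',np.array(p)/1.5625,T),z))
print(cal('wrist',T)[1])
E
```

```text
(242, 229) [array([ 0.562, -0.327,  0.018]), array([ 0.558, -0.317,  0.046])]
(500, 237) [array([ 0.561, -0.114,  0.018]), array([ 0.556, -0.121,  0.046])]
(275, 245) [array([ 0.574, -0.3  ,  0.018]), array([ 0.569, -0.292,  0.046])]
(462, 250) [array([ 0.573, -0.144,  0.018]), array([ 0.567, -0.149,  0.046])]
(277, 303) [array([ 0.625, -0.301,  0.018]), array([ 0.616, -0.293,  0.046])]
(461, 304) [array([ 0.62 , -0.141,  0.018]), array([ 0.611, -0.146,  0.046])]
[ 0.592 -0.258  0.068]
mark near [ 0.573 -0.206  0.046]
mark near [ 0.605 -0.205  0.046]
[[-0.037  0.955  0.295  0.506]
 [ 0.999  0.036  0.011 -0.201]
 [ 0.     0.295 -0.956  0.373]
 [ 0.     0.     0.     1.   ]]
```

```bash

python3 -m pendant '[[[-0.5,-3,0.5,0,0,0.01,60],[-0.5,-3,1.5,0,0,0.01,60],[0,-0.1,3.5,0,0,0,60],[0,0,3.5,0,0,0,60],[0,0,3,0,0,0,60]]]' 20
python3 - <<'E'
from h import *
T=tcp(); plan(pose([.592,-.258,.055],down(181.5)))
im=bot.camera('wrist'); cv2.imwrite('pics/w2.png',im[:,:,::-1])
for m in bot.mark_of('wrist','dimmer_top')[:2]: print(m['uv'],m['confidence'],[atz(ray('wrist',m['uv'],T),z).round(3) for z in (.06,.068)])
for m in bot.mark_of('wrist','dimmer_mark')[:2]: print(m['uv'],m['confidence'],[atz(ray('wrist',m['uv'],T),z).round(3) for z in (.06,.068)])
E
```

```text
time: 3.98
ee_pos: [0.5962, -0.2587, 0.0952]
tcp_rot: [-179.8, 1.2, -179.1]
wrist_force: [0.2, 0.4, -0.2]
opening: 0.0512
total tool-frame cm [0.5  0.09 4.02] rv [-0.004  0.021 -0.011] |d| 0.04 deg 1.4
[255.2, 201.1] 0.64 [array([ 0.593, -0.259,  0.06 ]), array([ 0.59 , -0.259,  0.068])]
[324.0, 203.2] 0.84 [array([ 0.593, -0.207,  0.06 ]), array([ 0.59 , -0.209,  0.068])]
```

```bash

python3 -m pendant '[[[0.2,0,2,0,0.01,0,60],[0.1,0,1.9,0,0.01,0,60],[0,0,0.3,0,0,0,0],[0,0,0,0,0,0,0],[0,0,0,0,0,0,0]]]' 20
python3 -m pendant '[[[0,0,0,0,0,0,0],[0,0,0,0,0,0,0],[0,0,0,0,0,0,0]]]'
```

```text
time: 4.55
ee_pos: [0.5965, -0.2566, 0.0638]
tcp_rot: [-179.6, 0.4, -178.9]
wrist_force: [0.3, 0.3, 0.3]
opening: 0.0157
time: 4.8
ee_pos: [0.5981, -0.257, 0.0678]
tcp_rot: [-179.5, 0.7, -178.9]
wrist_force: [-0.2, -0.6, 0.4]
opening: -0.0
```

```bash

python3 -m pendant '[[[0,0,-0.5,0,0,0,60],[0,0,0,0,0,0,60],[0.2,0,0,0,0.005,0,60],[0.2,0,0,0,0,0,60],[0,0,0,0,0,0,60]]]' 20
python3 -m pendant '[[[0,0,1,0,0,0,60],[0,0,1,0,0,0,60],[0,0,0,0,0,0,60]]]' 20
```

```text
time: 5.22
ee_pos: [0.5943, -0.2575, 0.0752]
tcp_rot: [-179.4, 0.5, -178.9]
wrist_force: [-0.9, -0.6, -0.5]
opening: 0.0512
time: 5.47
ee_pos: [0.5944, -0.2578, 0.0532]
tcp_rot: [-179.4, 0.5, -178.9]
wrist_force: [-0.2, -0.3, -1.2]
opening: 0.0515
```

```bash

python3 -m pendant '[[[0,0,0.1,0,0,0,0],[0,0,0,0,0,0,0],[0,0,0,0,0,0,0],[0,0,0,0,0,0,0],[0,0,0,0,0,0,0]]]' 20
```

```text
time: 5.88
ee_pos: [0.5935, -0.2574, 0.05]
tcp_rot: [-179.5, 0.4, -178.9]
wrist_force: [-0.3, -0.2, -1.1]
opening: -0.0001
```

```bash
python3 - <<'E'
from h import *
np.set_printoptions(precision=3,suppress=True)
T=tcp(); print(T[:3,3],proj('wrist',T[:3,3],T))
im=bot.camera('wrist'); s=bot.camera('side'); c=bot.camera('scene')
a=cv2.resize(im[100:330,150:420,::-1],(540,460)); b=cv2.resize(s[110:210,200:300,::-1],(260,260)); d=cv2.resize(c[170:240,110:210,::-1],(260,182))
cv2.imwrite('pics/m3.png',np.hstack([a,np.vstack([b,d,np.zeros((18,260,3),np.uint8)])]))
E
```

```text
[ 0.593 -0.257  0.05 ] [256.051 225.447]
```

View pics/m3.png

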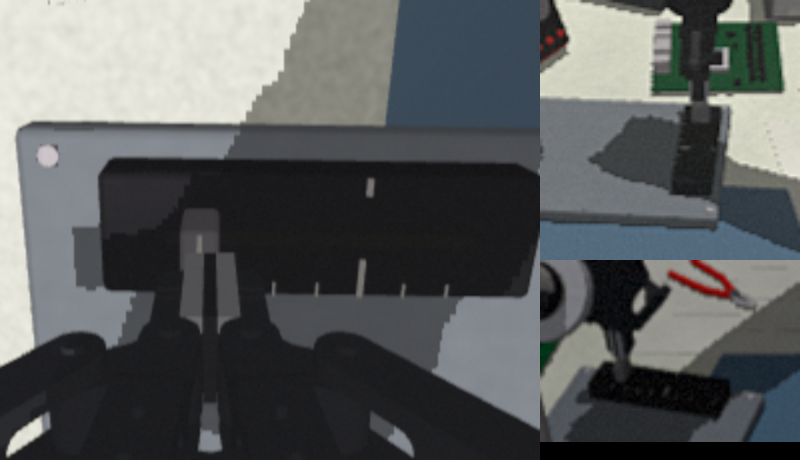

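Fingers closed to 0 at z 0.05. The cap is still visible in front of and below the tips at crop (200,232), so its top is lower than assumed: about 0.05, with the housing about 10 mm high. I'll reopen and go deeper.

```bash

python3 -m pendant '[[[0,0,-1.5,0,0,0,60],[0,0,-0.5,0,0,0,60],[-0.2,-0.2,0,0,0,0,60],[-0.2,0,0,0,0,0,60],[0,0,0,0,0,0,60]]]' 20
python3 -m pendant '[[[0,0,1.5,0,0,0,60],[0,0,1,0,0,0,60],[0,0,1,0,0,0,60],[0,0,0,0,0,0,60]]]' 20
```

```text
time: 6.45
ee_pos: [0.598, -0.2595, 0.0707]
tcp_rot: [-179.4, 0.4, -178.9]
wrist_force: [-0.4, 0.2, -1.1]
opening: 0.0512
time: 6.78
ee_pos: [0.5985, -0.2599, 0.0327]
tcp_rot: [-179.5, 0.4, -178.9]
wrist_force: [-0.4, 0.9, -0.3]
opening: 0.0512
```

```bash

python3 -m pendant '[[[0,0,-0.3,0,0,0,0],[0,0,0,0,0,0,0],[0,0,0,0,0,0,0],[0,0,0,0,0,0,0],[0,0,0,0,0,0,0]]]' 20
```

```text
time: 7.2
ee_pos: [0.5977, -0.2596, 0.0353]
tcp_rot: [-179.5, 0.3, -178.9]
wrist_force: [1.1, -0.9, -5.1]
opening: 0.0112
```

```bash

python3 -m pendant '[[[0,1,0,0,0,0,0],[0,1.5,0,0,0,0,0],[0,1.5,0,0,0,0,0],[0,1,0,0,0,0,0],[0,0.2,0,0,0,0,0]]]' 25
python3 - <<'E'
from h import *
np.set_printoptions(precision=3,suppress=True)
T=tcp();im=bot.camera('wrist')
cv2.imwrite('pics/w4.png',cv2.resize(im[150:280,170:400,::-1],(690,390),interpolation=cv2.INTER_CUBIC))
print(T[:3,3]); 
for t in('dimmer_mark','dimmer_top'):
  for m in bot.mark_of('wrist',t)[:2]: print(t,m['uv'],m['confidence'],[atz(ray('wrist',m['uv'],T),z) for z in (.028,.05)])
E
```

```text
time: 7.62
ee_pos: [0.5974, -0.2034, 0.0353]
tcp_rot: [-179.4, 0.4, -179.0]
wrist_force: [1.1, -1.5, -3.9]
opening: 0.0109
[ 0.597 -0.203  0.035]
dimmer_mark [250.1, 234.9] 0.59 [array([ 0.608, -0.207,  0.028]), array([ 0.597, -0.207,  0.05 ])]
dimmer_top [256.4, 236.3] 0.79 [array([ 0.609, -0.203,  0.028]), array([ 0.598, -0.203,  0.05 ])]
```

View pics/w4.png

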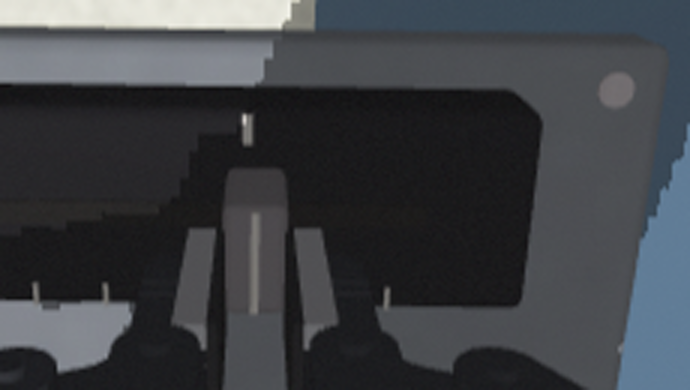

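The cap is held, with its index line at crop (256,260) and the long mark at (248,128). So it is about 2 mm past the mark.

```bash

python3 -m pendant '[[[0,-0.2,0,0,0,0,0],[0,0,0,0,0,0,0]]]' 25
python3 - <<'E'
from h import *
np.set_printoptions(precision=3,suppress=True)
T=tcp();im=bot.camera('wrist'); print(T[:3,3])
for t in('dimmer_mark','dimmer_top'):
  for m in bot.mark_of('wrist',t)[:2]: print(t,m['uv'],m['confidence'],[atz(ray('wrist',m['uv'],T),z) for z in (.05,)])
g=im[185:200,240:265].mean(2); print(g.max(0).round(0)); g=im[222:250,240:265].mean(2); print(g.mean(0).round(0))
E
```

```text
time: 7.93
ee_pos: [0.5975, -0.2065, 0.0353]
tcp_rot: [-179.5, 0.4, -179.0]
wrist_force: [0.9, -0.7, -2.0]
opening: 0.0106
[ 0.597 -0.207  0.035]
dimmer_mark [258.1, 234.4] 0.72 [array([ 0.597, -0.205,  0.05 ])]
dimmer_top [257.1, 238.1] 0.72 [array([ 0.599, -0.206,  0.05 ])]
dimmer_top [240.8, 299.2] 0.31 [array([ 0.642, -0.215,  0.05 ])]
[ 42.  41.  41.  41.  41.  41.  42.  43.  41.  41.  41.  28.  29.  28.
  27.  48. 116. 117. 117.  74.  30.  28.  27.  27.  28.]
[ 56.  38.  27.  25.  29.  67.  72.  75.  75.  75.  75.  75.  76.  90.
 116. 116.  92.  76.  75.  76.  75.  75.  75.  72.  68.]
```

```bash

python3 -m pendant '[[[0,0,0,0,0,0,60],[0,0,0,0,0,0,60],[0,0,0,0,0,0,60],[0,0,-3,0,0,0,100],[0,0,-4,0,0,0,100]]]'
python3 -m pendant '[[[0,0,-4,0,0,0,100],[0,0,-4,0,0,0,100],[0,0,-4,0,0,0,100],[0,0,0,0,0,0,100]]]'
python3 - <<'E'
from h import *
np.set_printoptions(precision=3,suppress=True)
T=tcp();im=bot.camera('wrist'); print(T[:3,3],bot.get_obs()['opening'])
cv2.imwrite('pics/w5.png',cv2.resize(im[120:330,150:410,::-1],(520,420),interpolation=cv2.INTER_CUBIC))
for t in('dimmer_mark','dimmer_top'):
  for m in bot.mark_of('wrist',t)[:2]: print(t,m['uv'],m['confidence'],[atz(ray('wrist',m['uv'],T),z) for z in (.05,)])
plan(pose([.50,.245,.25],down(81)),14)
E
```

```text
time: 8.5
ee_pos: [0.5927, -0.2065, 0.0988]
tcp_rot: [-179.6, -0.3, -179.1]
wrist_force: [-0.1, 0.0, 0.6]
opening: 0.0708
time: 8.83
ee_pos: [0.5927, -0.2066, 0.2316]
tcp_rot: [-179.4, 0.1, -179.2]
wrist_force: [1.3, -0.3, 1.4]
opening: 0.0853
[ 0.593 -0.207  0.232] 0.08545192386612233
dimmer_mark [256.2, 167.0] 0.58 [array([ 0.593, -0.207,  0.05 ])]
total tool-frame cm [ 8.54 45.21 -2.93] rv [-0.012 -0.001  1.742] |d| 0.461 deg 99.8
[0.6, 3.2, -0.2] [-0.001, -0.0, 0.124]
[1.0, 3.1, -0.2] [-0.001, -0.0, 0.124]
[1.4, 3.0, -0.2] [-0.001, -0.0, 0.124]
[1.7, 2.8, -0.2] [-0.001, -0.0, 0.124]
[2.1, 2.5, -0.2] [-0.001, -0.0, 0.124]
[2.4, 2.3, -0.2] [-0.001, -0.0, 0.124]
[2.6, 2.0, -0.2] [-0.001, -0.0, 0.124]
[2.9, 1.6, -0.2] [-0.001, -0.0, 0.124]
[3.0, 1.2, -0.2] [-0.001, -0.0, 0.124]
[3.2, 0.9, -0.2] [-0.001, -0.0, 0.124]
[3.3, 0.5, -0.2] [-0.001, -0.0, 0.124]
[3.3, 0.1, -0.2] [-0.001, -0.0, 0.124]
[3.3, -0.4, -0.2] [-0.001, -0.0, 0.124]
[3.2, -0.8, -0.2] [-0.001, -0.0, 0.124]
```

View pics/w5.png

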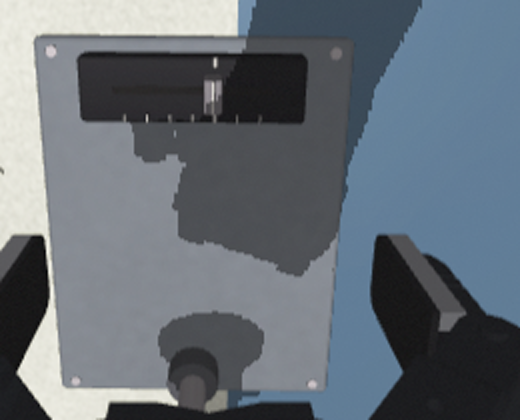

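The cap line at crop col 213 lies on the long mark at col 214.5, about 1 mm off. The dimmer is set, so on to the rack.

```bash

python3 -m pendant '[[[0.6,3.2,-0.2,0,0,0.124,100],[1,3.1,-0.2,0,0,0.124,100],[1.4,3,-0.2,0,0,0.124,100],[1.7,2.8,-0.2,0,0,0.124,100],[2.1,2.5,-0.2,0,0,0.124,100]]]'
python3 -m pendant '[[[2.4,2.3,-0.2,0,0,0.124,100],[2.6,2,-0.2,0,0,0.124,100],[2.9,1.6,-0.2,0,0,0.124,100],[3,1.2,-0.2,0,0,0.124,100],[3.2,0.9,-0.2,0,0,0.124,100]]]'
python3 -m pendant '[[[3.3,0.5,-0.2,0,0,0.124,100],[3.3,0.1,-0.2,0,0,0.124,100],[3.3,-0.4,-0.2,0,0,0.124,100],[3.2,-0.8,-0.2,0,0,0.124,100],[0,0,0,0,0,0,100]]]'
python3 - <<'E'
from h import *
np.set_printoptions(precision=3,suppress=True)
T=tcp();im=bot.camera('wrist'); np.save('Tw6.npy',T); print(T[:3,3],bot.get_obs()['q'].round(0))
cv2.imwrite('pics/w6.png',cv2.resize(im[:,:,::-1],(800,600),interpolation=cv2.INTER_CUBIC))
for t,z in(('driver_face',.058),('driver',.008),('rack',0),('low_a',.008)):
  for m in bot.mark_of('wrist',t)[:3]: print(t,m['uv'],round(m['confidence'],2),atz(ray('wrist',m['uv'],T),z))
# stand from w5
T5=pose([.593,-.2066,.2316],R.from_euler('xyz',[-179.4,.1,-179.2],degrees=True).as_matrix())
for p in [(36,36),(354,40),(62,387),(325,390)]: print('base',atz(ray('wrist',np.array(p)/2+[150,120],T5),.018))
E
```

```text
time: 9.4
ee_pos: [0.5554, -0.0464, 0.221]
tcp_rot: [-179.0, -0.9, 144.7]
wrist_force: [0.6, 0.8, 0.6]
opening: 0.0855
time: 9.82
ee_pos: [0.5184, 0.1186, 0.2218]
tcp_rot: [-177.9, -0.3, 109.6]
wrist_force: [0.5, 0.2, -0.0]
opening: 0.0855
time: 10.23
ee_pos: [0.4857, 0.2544, 0.2206]
tcp_rot: [-177.4, 1.1, 81.3]
wrist_force: [-0.1, -0.1, -1.2]
opening: 0.0854
[0.486 0.254 0.221] [ 27.   8.  14.  99.   1. 125.]
driver_face [181.4, 52.4] 0.86 [0.42  0.392 0.058]
driver_face [281.9, 175.9] 0.67 [0.51  0.24  0.058]
driver [191.6, 67.1] 0.91 [0.416 0.383 0.008]
rack [281.2, 180.7] 0.84 [0.509 0.218 0.   ]
low_a [282.5, 127.0] 0.75 [0.52  0.293 0.008]
low_a [278.5, 229.0] 0.64 [0.496 0.146 0.008]
base [ 0.563 -0.326  0.018]
base [ 0.562 -0.111  0.018]
base [ 0.849 -0.327  0.018]
base [ 0.847 -0.11   0.018]
```

View pics/w6.png

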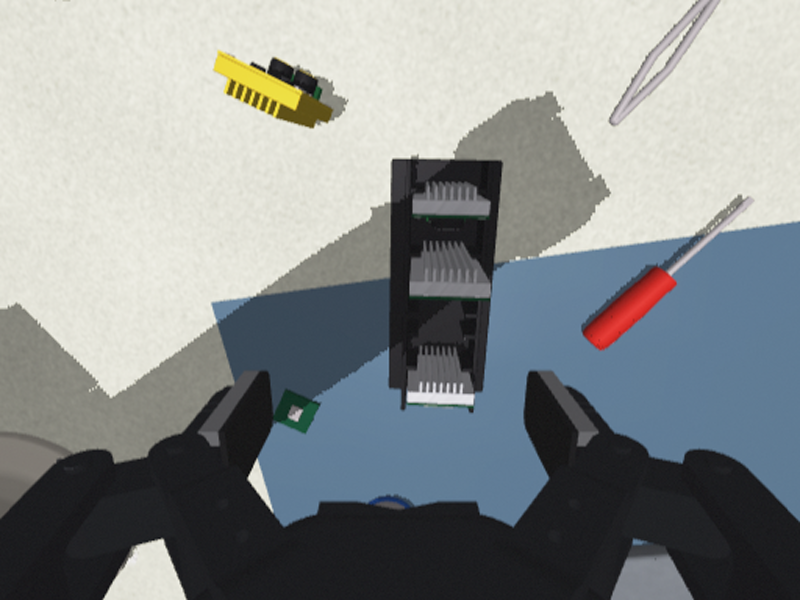

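Wrist view: the yellow one lies at (270,90) outside the rack. In the rack, the tall driver is the middle module with its top edge at cols 411–491, row 281–296. A low module sits above it at row 205 and another below at row 395.

```bash
python3 - <<'E'
from h import *
np.set_printoptions(precision=4,suppress=True)
T=np.load('Tw6.npy')
g=lambda p,z: atz(ray('wrist',np.array(p)/1.5625,T),z)
for z in (.108,.103):
    a,b,c,d=g((410,296),z),g((491.5,296),z),g((412,280),z),g((490,280),z)
    print(z,a,b,'w',np.linalg.norm(a-b),'yaw',np.degrees(np.arctan2(*(b-a)[[1,0]])),'thick',np.linalg.norm((a+b-c-d)/2),'ctr',(a+b+c+d)/4)
for z in (.045,): 
    a,b,c,d=g((391,160),z),g((502,161),z),g((390,388),z),g((484,391),z)
    print('rack',a,b,c,d,'len',np.linalg.norm(a-c),np.linalg.norm(b-d),'w',np.linalg.norm(a-b),np.linalg.norm(c-d),'yaw',np.degrees(np.arctan2(*(c-a)[[1,0]])),np.degrees(np.arctan2(*(d-b)[[1,0]])),(a+b+c+d)/4)
E
```

```text
0.108 [0.4874 0.2421 0.108 ] [0.5408 0.2346 0.108 ] w 0.053836553560748186 yaw -7.969608762895418 thick 0.011013816352568978 ctr [0.5148 0.2438 0.108 ]
0.103 [0.4871 0.2405 0.103 ] [0.5414 0.2329 0.103 ] w 0.054819010970381166 yaw -7.969608762895444 thick 0.01121480628911291 ctr [0.515  0.2423 0.103 ]
rack [0.4847 0.3298 0.045 ] [0.5657 0.3165 0.045 ] [0.4535 0.1406 0.045 ] [0.5348 0.1272 0.045 ] len 0.19175480153363644 0.1918345024072312 w 0.08211602570030611 0.08234801034752988 yaw -99.35240397782623 -99.28310599281451 [0.5097 0.2285 0.045 ]
```

```bash
python3 - <<'E'
from h import *
plan(pose([.515,.244,.17],down(81)),3)
E
```

```text
total tool-frame cm [-0.03  3.02  5.06] rv [-0.044  0.019  0.011] |d| 0.059 deg 2.8
[-0.0, 1.0, 1.7] [-0.015, 0.006, 0.004]
[-0.0, 1.0, 1.7] [-0.015, 0.006, 0.004]
[-0.0, 1.0, 1.7] [-0.015, 0.006, 0.004]
```

```bash

python3 -m pendant '[[[0,1,1.7,-0.015,0.006,0.004,100],[0,1,1.7,-0.015,0.006,0.004,100],[0,1,1.7,-0.015,0.006,0.004,100],[0,0,0,0,0,0,100]]]'
python3 - <<'E'
from h import *
np.set_printoptions(precision=4,suppress=True)
plan(pose([.515,.244,.064],down(81)))
T=tcp();np.save('Tw7.npy',T);im=bot.camera('wrist')
cv2.imwrite('pics/w7.png',cv2.resize(im[90:330,120:400,::-1],(700,600),interpolation=cv2.INTER_CUBIC))
for n in('driver','driver_face'):
  for m in bot.mark_of('wrist',n)[:2]: print(n,m['uv'],m['confidence'],atz(ray('wrist',m['uv'],T),.058 if 'f' in n else .008))
for m in bot.masks_of('wrist','driver')[:2]: print(m['extent'],m['confidence'])
print([proj('wrist',[.515+s*.027*np.cos(np.radians(-9)),.244+s*.027*np.sin(np.radians(-9)),.108],T) for s in(-1,1)])
E
```

```text
time: 10.82
ee_pos: [0.5185, 0.2395, 0.169]
tcp_rot: [179.7, -0.0, 80.8]
wrist_force: [-0.6, 0.1, 0.2]
opening: 0.0856
total tool-frame cm [ 0.38 -0.47 10.5 ] rv [ 0.005 -0.    -0.003] |d| 0.105 deg 0.3
driver [247.4, 129.4] 0.73 [0.5193 0.2879 0.008 ]
driver [140.2, 54.0] 0.68 [0.4196 0.3839 0.008 ]
driver_face [249.3, 183.1] 0.7 [0.5138 0.2378 0.058 ]
driver_face [121.9, 38.0] 0.66 [0.4242 0.3877 0.058 ]
[214.6, 157.5, 279.9, 202.9] 0.69
[array([216.7885, 191.5189]), array([280.4219, 191.2404])]
```

View pics/w7.png

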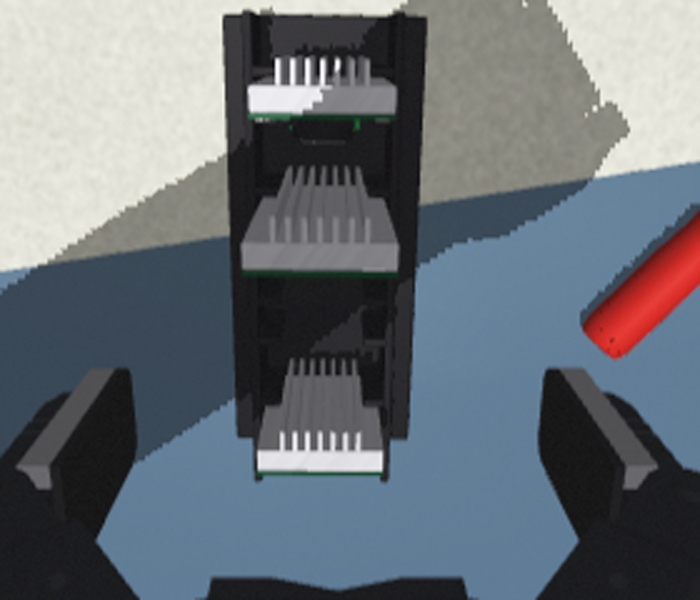

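The driver's top now spans cols 216–280, rows 188–199, within 1 mm of the estimate. Descending.

```bash

python3 -m pendant '[[[0.15,-0.2,2,0,0,0,100],[0.15,-0.2,2,0,0,0,100],[0,0,2,0,0,0,100],[0,0,2,0,0,0,100],[0,0,0,0,0,0,100]]]'
python3 - <<'E'
from h import *
plan(pose([.5147,.243,.064],down(81)))
E
```

```text
time: 11.43
ee_pos: [0.518, 0.2466, 0.0993]
tcp_rot: [179.1, -0.5, 81.0]
wrist_force: [-0.4, -0.1, -1.0]
opening: 0.0851
total tool-frame cm [-0.44 -0.32  3.52] rv [ 0.016 -0.009 -0.   ] |d| 0.036 deg 1.0
```

```bash

python3 -m pendant '[[[-0.3,-0.3,1,0.01,-0.005,0,100],[-0.1,-0.05,1,0,0,0,100],[0,0,1,0,0,0,100],[0,0,0.4,0,0,0,100],[0,0,0,0,0,0,100]]]'
python3 - <<'E'
from h import *
plan(pose([.5147,.243,.064],down(81)))
E
```

```text
time: 11.85
ee_pos: [0.5154, 0.2441, 0.0675]
tcp_rot: [179.5, -0.4, 81.0]
wrist_force: [0.3, 0.8, 0.5]
opening: 0.0853
total tool-frame cm [-0.12 -0.05  0.35] rv [ 0.009 -0.007  0.   ] |d| 0.004 deg 0.6
```

```bash

python3 -m pendant '[[[-0.1,0,0.3,0.005,0,0,100],[0,0,0,0,0,0,65],[0,0,0,0,0,0,50],[0,0,0,0,0,0,50],[0,0,0,0,0,0,50]]]' 40
python3 -m pendant '[[[0,0,0,0,0,0,50],[0,0,0,0,0,0,50]]]' 60
python3 - <<'E'
from h import *
plan(pose([.5147,.243,.064],down(81)))
E
```

```text
time: 12.27
ee_pos: [0.516, 0.2433, 0.0659]
tcp_rot: [179.7, -0.5, 81.0]
wrist_force: [1.1, 0.3, -2.1]
opening: 0.0533
time: 12.43
ee_pos: [0.516, 0.2434, 0.066]
tcp_rot: [179.7, -0.5, 81.0]
wrist_force: [-0.7, 0.2, -2.1]
opening: 0.0523
total tool-frame cm [-0.06 -0.13  0.2 ] rv [ 0.005 -0.008  0.   ] |d| 0.002 deg 0.5
```

```bash

python3 -m pendant '[[[0,0,-0.7,0,0,0,45],[0,0,-1,0,0,0,45],[0,0,-1.2,0,0,0,45],[0,0,-1.5,0,0,0,45],[0,0,-1.5,0,0,0,45]]]' 70
python3 -m pendant '[[[0,0,-2,0,0,0,45],[0,0,-2,0,0,0,45],[0,0,-2.5,0,0,0,45],[0,0,-2.5,0,0,0,45],[0,0,0,0,0,0,45]]]' 70
python3 - <<'E'
from h import *
T=tcp();im=bot.camera('wrist');s=bot.camera('side')
print(T.round(3).tolist())
a=cv2.resize(im[:,:,::-1],(480,360));b=cv2.resize(s[170:370,180:340,::-1],(288,360));cv2.imwrite('pics/m8.png',np.hstack([a,b]))
E
```

```text
time: 12.85
ee_pos: [0.514, 0.2422, 0.1269]
tcp_rot: [180.0, -0.3, 81.0]
wrist_force: [1.2, 1.2, -1.3]
opening: 0.0524
time: 13.27
ee_pos: [0.5138, 0.2417, 0.2306]
tcp_rot: [179.6, -0.5, 81.0]
wrist_force: [0.1, -0.4, -1.5]
opening: 0.052
[[0.156, 0.988, 0.009, 0.514], [0.988, -0.156, 0.008, 0.242], [0.009, 0.007, -1.0, 0.231], [0.0, 0.0, 0.0, 1.0]]
```

View pics/m8.png

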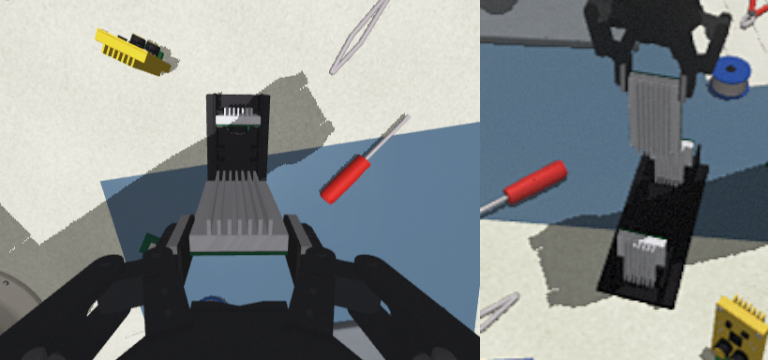

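```bash
cat >> h.py <<'E'
F_T=np.array([-.0065,0,.008])
def goal(lens,psi=.3,dist=.18):
    p=np.radians(psi);c,s=np.cos(np.radians(40)),np.sin(np.radians(40))
    dx=np.array([c*np.cos(p),c*np.sin(p),s]); ty=np.array([-np.sin(p),np.cos(p),0]); tx=-dx
    Rm=np.c_[tx,ty,np.cross(tx,ty)]; return pose(np.array(lens)-dist*dx-Rm@F_T,Rm)
E
python3 - <<'E'
from h import *
G=goal([.757,-.216,.275]); print(G.round(3)); plan(G,18)
E
```

```text
[[-0.766 -0.005  0.643  0.609]
 [-0.004  1.     0.003 -0.217]
 [-0.643  0.    -0.766  0.161]
 [ 0.     0.     0.     1.   ]]
total tool-frame cm [-43.82  16.56   6.26] rv [-0.594 -0.513 -1.657] |d| 0.473 deg 105.1
[-2.4, 0.9, 0.3] [-0.033, -0.029, -0.092]
[-2.5, 0.7, 0.4] [-0.033, -0.029, -0.092]
[-2.5, 0.4, 0.5] [-0.033, -0.029, -0.092]
[-2.5, 0.2, 0.6] [-0.033, -0.029, -0.092]
[-2.5, -0.1, 0.7] [-0.033, -0.029, -0.092]
[-2.5, -0.3, 0.8] [-0.033, -0.029, -0.092]
[-2.4, -0.6, 0.8] [-0.033, -0.029, -0.092]
[-2.3, -0.8, 0.9] [-0.033, -0.029, -0.092]
[-2.2, -1.1, 0.9] [-0.033, -0.029, -0.092]
[-2.1, -1.3, 0.9] [-0.033, -0.029, -0.092]
[-1.9, -1.5, 0.9] [-0.033, -0.029, -0.092]
[-1.8, -1.7, 0.9] [-0.033, -0.029, -0.092]
[-1.6, -1.9, 0.9] [-0.033, -0.029, -0.092]
[-1.4, -2.1, 0.9] [-0.033, -0.029, -0.092]
[-1.1, -2.2, 0.9] [-0.033, -0.029, -0.092]
[-0.9, -2.3, 0.8] [-0.033, -0.029, -0.092]
[-0.7, -2.4, 0.8] [-0.033, -0.029, -0.092]
[-0.4, -2.5, 0.7] [-0.033, -0.029, -0.092]
```

```bash

python3 -m pendant '[[[-2.4,0.9,0.3,-0.033,-0.029,-0.092,45],[-2.5,0.7,0.4,-0.033,-0.029,-0.092,45],[-2.5,0.4,0.5,-0.033,-0.029,-0.092,45],[-2.5,0.2,0.6,-0.033,-0.029,-0.092,45],[-2.5,-0.1,0.7,-0.033,-0.029,-0.092,45]]]' 70
python3 -m pendant '[[[-2.5,-0.3,0.8,-0.033,-0.029,-0.092,45],[-2.4,-0.6,0.8,-0.033,-0.029,-0.092,45],[-2.3,-0.8,0.9,-0.033,-0.029,-0.092,45],[-2.2,-1.1,0.9,-0.033,-0.029,-0.092,45],[-2.1,-1.3,0.9,-0.033,-0.029,-0.092,45]]]' 70
python3 - <<'E'
from h import *
np.set_printoptions(precision=3,suppress=True)
obs=[]
for n in('scene','side','wrist'):
    T=tcp();bot.camera(n)
    for t in('camera','stand'):
        for m in bot.mark_of(n,t)[:1]:
            print(n,t,np.round(m['uv'],1),round(m['confidence'],2))
            if n!='wrist' and t=='camera': obs.append(ray(n,m['uv']))
if len(obs)==2: print(tri(obs))
print(bot.get_obs()['q'].round(0))
plan(goal([.757,-.216,.275]),9)
E
```

```text
time: 13.78
ee_pos: [0.5398, 0.1142, 0.2036]
tcp_rot: [172.7, 10.3, 108.0]
wrist_force: [0.7, 0.3, -1.7]
opening: 0.0518
time: 14.2
ee_pos: [0.5675, -0.0175, 0.1781]
tcp_rot: [171.3, 23.0, 135.7]
wrist_force: [0.3, 0.3, -2.4]
opening: 0.0524
scene camera [114.9 182. ] 0.62
scene stand [150.5 248.9] 0.87
side camera [198.5  90.5] 0.89
side stand [233.3 175.2] 0.98
wrist stand [188.8 242.2] 0.57
(array([ 0.754, -0.216,  0.276]), [0.0017997586125394808, 0.0017997586125395692])
[  4. -17. -17.  67. -11.  45.]
total tool-frame cm [-14.97 -12.59   6.48] rv [-0.263 -0.23  -0.689] |d| 0.206 deg 44.3
[-1.7, -1.4, 0.7] [-0.029, -0.026, -0.077]
[-1.5, -1.5, 0.7] [-0.029, -0.026, -0.077]
[-1.4, -1.7, 0.7] [-0.029, -0.026, -0.077]
[-1.2, -1.8, 0.7] [-0.029, -0.026, -0.077]
[-1.1, -1.9, 0.7] [-0.029, -0.026, -0.077]
[-0.9, -2.0, 0.6] [-0.029, -0.026, -0.077]
[-0.7, -2.1, 0.6] [-0.029, -0.026, -0.077]
[-0.6, -2.1, 0.6] [-0.029, -0.026, -0.077]
[-0.4, -2.2, 0.5] [-0.029, -0.026, -0.077]
```

```bash

python3 -m pendant '[[[-1.7,-1.4,0.7,-0.029,-0.026,-0.077,45],[-1.5,-1.5,0.7,-0.029,-0.026,-0.077,45],[-1.4,-1.7,0.7,-0.029,-0.026,-0.077,45],[-1.2,-1.8,0.7,-0.029,-0.026,-0.077,45],[-1.1,-1.9,0.7,-0.029,-0.026,-0.077,45]]]' 70
python3 -m pendant '[[[-0.9,-2,0.6,-0.029,-0.026,-0.077,45],[-0.7,-2.1,0.6,-0.029,-0.026,-0.077,45],[-0.6,-2.1,0.6,-0.029,-0.026,-0.077,45],[-0.4,-2.2,0.5,-0.029,-0.026,-0.077,45],[0,0,0,0,0,0,45]]]' 70
python3 - <<'E'
from h import *
np.set_printoptions(precision=3,suppress=True)
print(bot.get_obs()['q'].round(0))
plan(goal([.755,-.216,.276]),2)
T=tcp();F=T[:3,:3]@F_T+T[:3,3];print('face',F)
obs={}
for n in('scene','side'):
    im=bot.camera(n); cv2.imwrite(f'pics/{n}9.png',im[:,:,::-1])
    for t in('camera','stand','driver_face','driver'):
        for m in bot.mark_of(n,t)[:2]: print(n,t,np.round(m['uv'],1),round(m['confidence'],2))
    print(n,'pred face',proj(n,F),'lens',proj(n,[.755,-.216,.276]))
E
```

```text
time: 15.07
ee_pos: [0.5959, -0.1221, 0.1711]
tcp_rot: [174.2, 33.6, 160.6]
wrist_force: [1.4, 1.2, -1.2]
opening: 0.0523
time: 15.48
ee_pos: [0.6184, -0.2146, 0.1632]
tcp_rot: [-178.5, 40.8, -176.0]
wrist_force: [-0.9, 0.4, -1.8]
opening: 0.052
[-28. -18. -28.  44.  19. -25.]
total tool-frame cm [ 0.93 -0.15 -0.68] rv [0.016 0.015 0.049] |d| 0.012 deg 3.1
[0.5, -0.1, -0.3] [0.008, 0.007, 0.025]
[0.5, -0.1, -0.3] [0.008, 0.007, 0.025]
face [ 0.629 -0.214  0.161]
scene camera [112.7 183.8] 0.59
scene camera [313.3 233.3] 0.21
scene stand [147.1 246.7] 0.57
scene stand [115.3 182. ] 0.33
scene driver_face [148.8 192. ] 0.95
scene driver_face [377.7 208.1] 0.61
scene driver [375.2 218.6] 0.95
scene driver [140.8 209.7] 0.68
scene pred face [145.279 190.621] lens [115.139 183.001]
side camera [196.7  87.7] 0.89
side camera [282.1 267.3] 0.29
side stand [233.7 177.5] 0.94
side driver_face [247.5 127.5] 0.95
side driver_face [240.1 142.5] 0.72
side driver [323.9 372.7] 0.96
side driver [238.1 142. ] 0.86
side pred face [246.595 129.32 ] lens [198.175  89.819]
```

```bash

python3 -m pendant '[[[0.5,0,-0.3,0.008,0.007,0.025,45],[0.4,-0.1,-0.3,0.008,0.007,0.025,45],[0,0,0,0,0,0,45],[0,0,0,0,0,0,45],[0,0,0,0,0,0,45]]]' 70
python3 - <<'E'
from h import *
np.set_printoptions(precision=3,suppress=True)
C=[];D=[];S=[]
for k in range(3):
  r={}
  for n in('scene','side'):
    im=bot.camera(n); cv2.imwrite(f'pics/{n}{10+k}.png',im[:,:,::-1])
    for t in('camera','driver_face','stand'):
        ms=[m for m in bot.mark_of(n,t) if m['uv'][0]<270 and m['uv'][1]<300]
        if ms: r[n,t]=ray(n,ms[0]['uv'])
  for t,L in(('camera',C),('driver_face',D),('stand',S)):
    if ('scene',t) in r and ('side',t) in r: x=tri([r['scene',t],r['side',t]]); L.append(x[0]); print(t,*x)
T=tcp();F=T[:3,:3]@F_T+T[:3,3];print('face by TCP',F,T.round(3).tolist())
plan(goal([.755,-.216,.276]),2); print(bot.get_obs()['opening'],bot.get_obs()['time'])
a=cv2.imread('pics/scene10.png')[130:270,70:230];b=cv2.imread('pics/side10.png')[50:210,150:300]
cv2.imwrite('pics/m10.png',np.hstack([cv2.resize(a,(400,350)),cv2.resize(b,(328,350))]))
E
```

```text
time: 16.4
ee_pos: [0.6069, -0.2111, 0.1643]
tcp_rot: [179.6, 40.0, 179.7]
wrist_force: [-0.1, 0.2, -2.5]
opening: 0.0518
camera [ 0.757 -0.214  0.272] [0.0019713875046066007, 0.001971387504606582]
driver_face [ 0.614 -0.207  0.169] [0.0024113830181185323, 0.0024113830181186464]
stand [ 0.675 -0.211  0.007] [0.0014115100986065443, 0.0014115100986066419]
camera [ 0.748 -0.212  0.278] [0.0016411787392727679, 0.0016411787392725734]
driver_face [ 0.618 -0.214  0.166] [0.0021136725461873788, 0.0021136725461873267]
stand [ 0.67  -0.212 -0.003] [0.001971669130761038, 0.0019716691307608294]
camera [ 0.757 -0.212  0.28 ] [0.0003695600388323534, 0.0003695600388323247]
driver_face [ 0.618 -0.204  0.174] [0.005310606100238474, 0.005310606100238514]
stand [ 0.674 -0.215  0.002] [0.006595130292830675, 0.006595130292830795]
face by TCP [ 0.617 -0.211  0.162] [[-0.766, 0.001, 0.643, 0.607], [0.004, 1.0, 0.003, -0.211], [-0.643, 0.005, -0.766, 0.164], [0.0, 0.0, 0.0, 1.0]]
total tool-frame cm [ 0.11 -0.56  0.14] rv [-0.     0.    -0.008] |d| 0.006 deg 0.4
[0.1, -0.3, 0.1] [-0.0, 0.0, -0.004]
[0.1, -0.3, 0.1] [-0.0, 0.0, -0.004]
0.051965522084454596 17.6
```

View pics/m10.png

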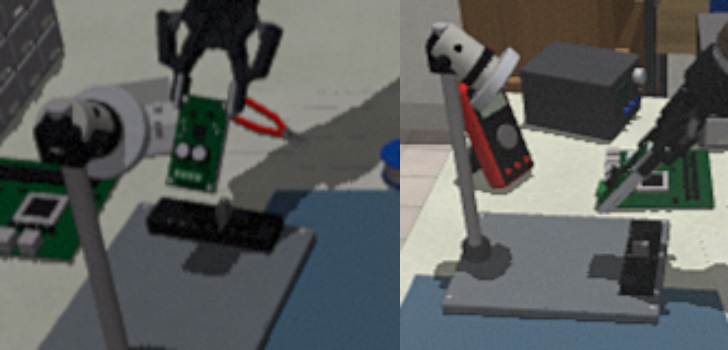

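The face looks up at the lens, the dimmer is still on its mark and the module is held by its edges. One check of module corners against prediction before the final trim.

```bash
python3 - <<'E'
from h import *
np.set_printoptions(precision=1,suppress=True)
T=tcp()
for n in('scene','side'):
    for nm,p in (('botL',(-.0065,-.027,.058)),('botR',(-.0065,.027,.058)),('topL',(-.0065,-.027,-.042)),('topR',(-.0065,.027,-.042))):
        print(n,nm,proj(n,T[:3,:3]@np.array(p)+T[:3,3]))
    bot.camera(n)
    for m in bot.masks_of(n,'driver')[:3]: 
        if m['extent'][2]<280: print(m['extent'],m['confidence'])
im=cv2.imread('pics/scene10.png')[155:215,125:170]; g=cv2.cvtColor(im,cv2.COLOR_BGR2HSV)
mask=cv2.inRange(g,(40,90,20),(85,255,255)); ys,xs=np.nonzero(mask); print('green x',np.percentile(xs,[1,99])+125,'y',np.percentile(ys,[1,99])+155)
print(cv2.boxPoints(cv2.minAreaRect(np.c_[xs,ys].astype(np.float32)))+[125,155])
plan(goal([.756,-.218,.276],.5))
E
```

```text
scene botL [135.6 205.3]
scene botR [154.7 208.3]
scene topL [141.5 168. ]
scene topR [160.6 170.6]
[136.7, 167.1, 156.6, 208.0] 0.82
side botL [241.  135.9]
side botR [238.4 146.2]
side topL [262.8 113.3]
side topR [260.9 123.2]
[242.0, 119.2, 260.0, 142.5] 0.81
green x [139. 159.] y [169. 204.]
[[136.7 202.9]
 [142.7 166.8]
 [161.2 169.9]
 [155.2 206. ]]
total tool-frame cm [ 0.  -0.8  0.2] rv [-0.  0. -0.] |d| 0.008 deg 0.6
```

```bash

python3 -m pendant '[[[0,-0.4,0.2,0,0,0,45],[0,-0.3,0.1,0,0,0,45],[0,0,0,0,0,0,45],[0,0,0,0,0,0,45],[0,0,0,0,0,0,45]]]' 70
python3 - <<'E'
from h import *
plan(goal([.756,-.218,.276],.5)); T=tcp(); print((T[:3,:3]@F_T+T[:3,3]).round(4))
E
```

```text
time: 18.22
ee_pos: [0.6091, -0.2192, 0.1613]
tcp_rot: [179.6, 40.0, 179.7]
wrist_force: [-0.2, 0.9, -1.6]
opening: 0.0517
total tool-frame cm [ 0.02 -0.01 -0.15] rv [-0.002  0.    -0.01 ] |d| 0.001 deg 0.6
[ 0.6192 -0.2192  0.1593]
```

```bash

python3 -m pendant '[[[0,0,0,0,0,0,45],[0,0,0,0,0,0,45],[0,0,0,0,0,0,45]]]' 70
python3 - <<'E'
from h import *
o=bot.get_obs(); print(o['ee_pos'].round(4),o['qd'].round(2),o['opening'])
print(bot.job_done())
E
```

```text
time: 18.47
ee_pos: [0.609, -0.2192, 0.1612]
tcp_rot: [179.6, 40.0, 179.7]
wrist_force: [-1.2, -0.1, -0.9]
opening: 0.0525
[ 0.609  -0.2192  0.1612] [ 0.05 -0.04 -0.08 -0.01  0.1   0.02] 0.05247796373426725
the job is handed in; nothing more can be done
None
```

I handed the job in at 18.5 s with the dimmer on the long mark and the driver module held still in front of the camera. No verdict was reported.

**Dimmer:** My first two closes missed because the cap sits lower than I had estimated. The third gripped it, and I slid it to the long mark. The close-up after release showed it about 1 mm off the mark.

**Driver module:** I gripped the tall module by its side edges and drew it straight up. I then turned its component face to the lens.
- **Hold:** the opening stayed steady at about 52 mm, a little under the 54 mm width.
- **Pose:** from the arm's own position, the face is 18 cm from the lens, tilted 40° and within about 1° of square. It is also within 2 mm of the view's centre line. All of this rests on my estimate of where the lens is.

**Low modules:** both were still in the rack when I looked just after the lift. I didn't check them again.

**Where the checks disagreed:**
- **Lens position:** the scene and side cameras put it at about x 0.754, y -0.214. The wrist view of the base put it nearer x 0.762, y -0.218. I used (0.756, -0.218, 0.276).
- **Face height:** before the last trim of about 8 mm, the point detector put the face centre about 8 mm higher than the arm pose implied. The module's corners in the scene image put it only about 3 mm higher. I trusted the corners and moved it down about 3 mm.
- **After the trim:** I checked only the arm's reported pose, not another picture.

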